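# Engage the shaker's transport lock by feel

### The arm

A 7-joint arm with a two-finger parallel gripper is mounted at the origin on the work surface. World frame = base frame: x ahead of the robot, y to its left, z up, the work surface at z = 0. Lengths are in m, angles in rad, forces in N, time in s.
With the tool pointing down it reaches from about 0.425 to 0.925 m from the base axis. Payload 6.8 kg.
Tool frame: the origin (TCP) lies on the centre line of the jaws, within the pads' length; the fingertips stand bot.tip_reach ahead of it and the grasp point (between the pads) lies 3 mm ahead of it (bot.tip_reach is the distance from the TCP to the fingertips, in m); z points along the fingers, y is the line along which they close (so a half turn about z gives the same grasp; the last joint's range is limited). The gripper opens to 85 mm and grips with 20 to 120 N. Pads are 22 mm wide; open, the fingers measure 114 mm over their backs; the gripper's body (76 mm by 85 mm) begins 54 mm behind the grasp point. The pads swing forward as they close: fully open they stand 13 mm farther back than shut.
Start: joints at [-1.308, 0.477, 0.022, 1.555, -0.011, 1.109, -0.083], TCP at [0.245, 0.629, 0.253] pointing down, gripper open.
Joint ranges: [-2.96, 2.96], [-0.34, 2.1], [-1.41, 1.46], [0.24, 2.44], [-1.37, 4.51], [0.17, 1.92], [-2.96, 2.96]. Speed limits (rad/s): [2.39, 2.39, 3.14, 3.14, 3.14, 3.14, 3.14].

### API

Orientations are given as a unit quaternion [w, x, y, z].
In Python, from station import bot gives the robot as it stands.
- The arm moves only by the tool jog_arm, never from a script. Its argument "deltas" is a list of rows, each a list of 7 numbers: the shift along the world's x, y, z in m, then the turn, a rotation vector about the world's x, y, z in rad, then the opening, from 0 (shut) to 1 (fully open). In form: [[x, y, z, rx, ry, rz, grip], ...]. A call has 1 to 10 rows; each row shifts and turns the commanded pose from where the row before left it; what a row does not reach is not made up. A row lasts 1/10 s, in which the tool goes at most 50 mm and 8.59 degrees, less where a joint would pass 70% of its speed; a pose out of reach is approached as far as the arm can. A call with a gripper value outside its range is refused whole. The fingers move at their own pace and stop on an object; "newtons" is the grip in N (left out, the last holds). Time passes only in rows, so rows that do not move let the fingers close. It gives the time, the measured TCP pose, the force, the opening and the grip force at its end, in the units of the state.
- bot.get_obs(): the state, without advancing time (a new reading comes with each control period).
- bot.read_camera(name): name is "scene" or "top" or "wrist"; returns a dict with "img" (420x560x3 uint8, red, green, blue), "K" (3x3 intrinsics, pixels), "eye" and "attitude" of the camera in the world. Camera axes: x right, y down, z forward; pixel columns grow to the right and rows downward; lengths in m; the calibration is good to about 2 mm. A picture is of the moment at which its call begins. There is no depth.
- bot.hand_in(): hands the job in; it is judged then, once.
The state is a dict: "t": time; "q": joint angles; "joint_vel": joint speeds; "joint_torque": joint torques, N m; "eef_pos": TCP position; "tool_rot": TCP orientation; "contact_force": force on the tool from outside, world axes, zero at the start; "torque": the same for the moment, N m; "gripper_width": opening from 0.0 (shut) to 1.0 (fully open); "grasp_force": force on a finger pad.
Only numpy, scipy, OpenCV 4.12 (cv2) and the standard library are available. Lean on these libraries where they do the work, as an engineer would, in place of code of your own. Each camera call takes 0.05 s, during which the arm holds its last target. There are 200 camera calls.

### The job

Lock the bench shaker for transport: take the red-collared lock pin out of the wooden rack, feel along the slot in the shaker's front deck for the hole in the lock slide hidden under it, and push the pin in fully home, until its collar sits on the deck. Then use the pin to draw the slide along the slot to its stop at the red marks, and leave the pin standing there, still fully home. Do not disturb the other things on the bench.

Things in the scene. Friction and masses are not known exactly. Their poses are not given: they have to be found in the camera images.
- pin_grip (a point): Lock pin, about 0.12 kg, upright in either of the rack's two places, collar on the rack's top. From below: steel round rod 10 mm thick, 55 mm long, foot chamfered; red collar 28 mm in diameter, 6 mm thick; aluminium square handle 22 x 22 mm, 46 mm tall. This point: centre of the handle, 84 mm above the foot, 23 mm above the collar's top. x, y square to the handle's sides, z up along the pin.
- pin_tip (a point): Centre of the foot (lower end) of the lock pin's rod; same axes as pin_grip.
- rack: Fixed plywood block 160 (x) x 60 (y) x 60 mm tall, origin at the centre of its underside. Two holes, 14 mm wide, at x = -40 and +40 mm on its centre line, one holding the lock pin and one a blue-handled hex driver of the same size.
- shaker: Fixed orbital shaker, 240 (x) x 320 (y) x 95 mm tall to its deck, white with blue front facing the robot (-x). Origin: centre of its underside; y to the robot's left. Rear platform (x from -30 to 120 mm, top 121 mm) with fixed flasks to 209 mm high at x = 75 mm. In the front deck (8 mm thick) a slot 16 mm wide runs along y at x = -70 mm, from y = -55 to +60 mm.
- slot_mid (a point): Point on the slot's centre line at the shaker's y = 0, level with the deck's top; axes as the shaker's.
- face_mid (a point): Point on the hidden lock slide's flat level top face, 35 mm straight below slot_mid; axes as the shaker's. The black slide fills the whole slot's length. Its one hole, 14.5 mm along the slot by 20 mm across, lies on the centre line, at first anywhere from y = -42 to +8 mm of this point, out of sight. The slide moves along y against 7 N of friction: pressing over about 8 N while feeling may drag it.
- lock_mark (a point): Point on the slot's centre line between the two red marks on the deck (shaker's y = +45 mm), level with the deck's top; axes as the shaker's. The hole is below it when the slide is at its stop. In the hole the pin drops until its collar meets the deck, its foot 55 mm below the deck's top; elsewhere the foot rests on the slide's face and the collar stays 20 mm above the deck.
- driver: Loose bystander, to be left alone: hex driver with round blue handle 22 mm in diameter, 107 mm long, upright in the rack's other place; origin at its lower end.
- jar: Loose bystander, to be left alone: amber jar with green cap, 76 mm in diameter, 120 mm tall; origin at its underside.
- bottle: Loose bystander, to be left alone: amber bottle with black cap, 60 mm in diameter, 160 mm tall; origin at its underside.
- beaker: Loose bystander, to be left alone: glass beaker 70 mm in diameter, 85 mm tall; origin at its underside.
- flask: Loose bystander, to be left alone: conical glass flask, 80 mm in diameter, 108 mm tall; origin at its underside.
- screwdriver: Loose bystander, to be left alone: yellow screwdriver lying on the bench; origin at its underside.
- vial: Loose bystander, to be left alone: small glass vial with green cap, 28 mm in diameter, 50 mm tall; origin at its underside.
- pin: The lock pin itself; origin at the centre of its rod's foot, the same point as pin_tip.
Mind the look-alikes: they are no part of the job. What is shaped like the pin but turquoise is not meant.

How it is judged:
By the outcome, as a careful person would: the job done as asked, in the order asked, and still so for the second after the job is handed in, with the robot touching nothing.
It also fails if it takes over 58 s, if anything falls off the work surface, if the arm or the gripper's body presses on something with over 40 N, if the wrist force passes 120 N, or if a joint passes its speed limit or range.

## Working session

There is one attempt and no reset: what is moved stays moved. The work goes in short steps, Python scripts to look and compute and a tool call to move; the robot and the scene stay as the last step left them, time stands still between calls to the robot, and variables do not carry over. Pictures are saved under pics/ and viewed, at most 10 in all, crops included, and the job is handed in when it is done.

Besides the shell and the picture viewer there is one more tool, called after "Call:" as a command line: name --pt "numbers of a row" for each row, then --argument value for the rest. jog_arm: Moves the arm, as the interface text tells. Its arguments: {"type":"object","properties":{"deltas":{"type":"array"},"newtons":{"type":"number"}},"required":["deltas"]}

```bash
mkdir -p pics; ls; cat > h.py <<'E'
import numpy as np, cv2
from scipy.spatial.transform import Rotation as R
from station import bot
def cam(n):
    c=bot.read_camera(n); a=np.array(c['attitude'],float)
    M=a if a.shape==(3,3) else R.from_quat(a[[1,2,3,0]]).as_matrix()
    return c['img'],np.array(c['K']),np.array(c['eye']),M
def ray(c,px):
    _,K,e,M=c; d=M@np.linalg.solve(K,[px[0],px[1],1.]); return e,d/np.linalg.norm(d)
def onz(c,px,z):
    e,d=ray(c,px); return e+d*(z-e[2])/d[2]
def proj(c,p):
    _,K,e,M=c; v=K@(M.T@(np.array(p)-e)); return v[:2]/v[2]
def tri(c1,p1,c2,p2):
    e1,d1=ray(c1,p1); e2,d2=ray(c2,p2)
    s=np.linalg.lstsq(np.c_[d1,-d2],e2-e1,rcond=None)[0]
    a=e1+s[0]*d1;b=e2+s[1]*d2; return (a+b)/2,np.linalg.norm(a-b)
E
python3 - <<'E'
from h import *
import pickle
D={}
for n in('scene','top'):
    c=cam(n); D[n]=c; print(n,c[1].tolist(),c[2],c[3].round(3).tolist()); cv2.imwrite(f'pics/{n}.png',c[0][...,::-1])
pickle.dump(D,open('D.pkl','wb'))
print(bot.get_obs(),bot.tip_reach)
E
```

```text
pics
scene [[430.3125022791978, 0.0, 276.8910822003202], [0.0, 430.3125022791978, 205.59952312202145], [0.0, 0.0, 1.0]] [ 1.21558566 -0.45617997  0.68235732] [[0.56, 0.514, -0.65], [0.829, -0.34, 0.445], [0.008, -0.787, -0.616]]
top [[541.0676995520369, 0.0, 274.33291019699794], [0.0, 541.0676995520369, 214.55273955903104], [0.0, 0.0, 1.0]] [ 2.90532659e-01 -8.15535535e-04  1.66516131e+00] [[-0.001, -0.987, 0.163], [-1.0, 0.001, -0.001], [0.001, -0.163, -0.987]]
{'t': 0.1, 'q': array([-1.30809817,  0.47772135,  0.02235297,  1.55633521, -0.01152017,
        1.10926923, -0.08310086]), 'joint_vel': array([ 0.00049884, -0.00014956,  0.00214028, -0.00278436, -0.00043013,
        0.0004479 ,  0.00124827]), 'joint_torque': array([ 4.78429298e-03, -5.97752631e+01,  1.61397412e+00, -2.81953615e+01,
        1.28779691e-02,  4.94743013e-03, -5.57450875e-06]), 'eef_pos': array([0.24442556, 0.62867474, 0.2524278 ]), 'tool_rot': array([-9.70107150e-05,  1.84338149e-01,  9.82862555e-01, -7.96641966e-04]), 'contact_force': array([-0.49848126, -0.33170851,  0.07542464]), 'torque': array([-0.01035586, -0.00433921, -0.0083715 ]), 'grasp_force': 0.0, 'gripper_width': 0.9968724168491209} 0.022
```

View pics/scene.png

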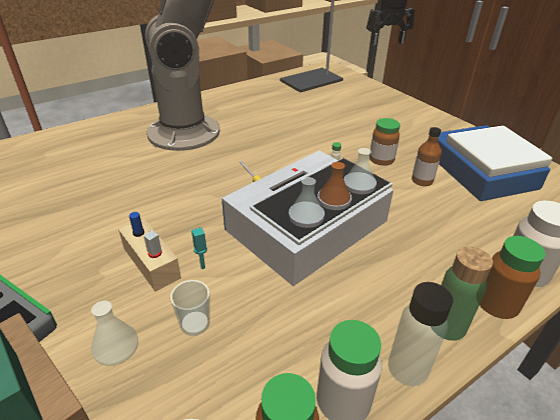

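View pics/top.png

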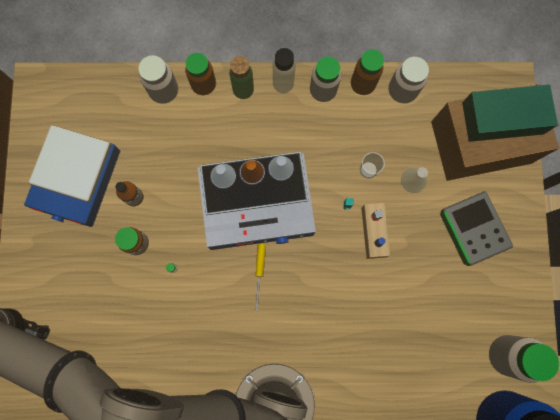

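Scene: the pin has an aluminium handle and red collar at (153,243), top view (378,214). Similar things are the turquoise one at scene (199,240), top (349,203), and the blue driver at scene (137,223), top (380,242). I choose the red-collared one. The slot in the top view runs from (239,223) to (278,221), with red marks at (243,216) and (245,233).

```bash
python3 - <<'E'
from h import *
import pickle
D=pickle.load(open('D.pkl','rb'))
def crop(n,x,y,w,h,s=5): return cv2.resize(D[n][0][y:y+h,x:x+w,::-1],None,fx=s,fy=s,interpolation=cv2.INTER_CUBIC)
a=crop('scene',110,200,80,60); b=crop('top',340,190,80,60); c=crop('top',200,195,120,60); c=cv2.resize(c,(800,300)) if 0 else crop('top',195,193,80,60); d=crop('scene',250,150,80,60)
cv2.imwrite('pics/crop.png',np.vstack([np.hstack([a,b]),np.hstack([crop('top',230,195,80,60),d])]))
for n in D:
    im=D[n][0]; hsv=cv2.cvtColor(im,cv2.COLOR_RGB2HSV)
    for nm,m in dict(red=((hsv[...,0]<6)|(hsv[...,0]>174))&(hsv[...,1]>150)&(hsv[...,2]>90)).items():
        k,_,s,ce=cv2.connectedComponentsWithStats(m.astype(np.uint8))
        for i in range(1,k):
            if s[i,4]>3: print(n,nm,s[i].tolist(),ce[i].round(1))
E
```

```text
scene red [292, 168, 5, 3, 9] [294.3 169.2]
scene red [148, 252, 14, 6, 34] [154.2 254.7]
top red [242, 215, 2, 4, 8] [242.5 216.5]
top red [244, 231, 2, 4, 8] [244.5 232.5]
top red [237, 244, 6, 1, 6] [239.5 244. ]
```

View pics/crop.png

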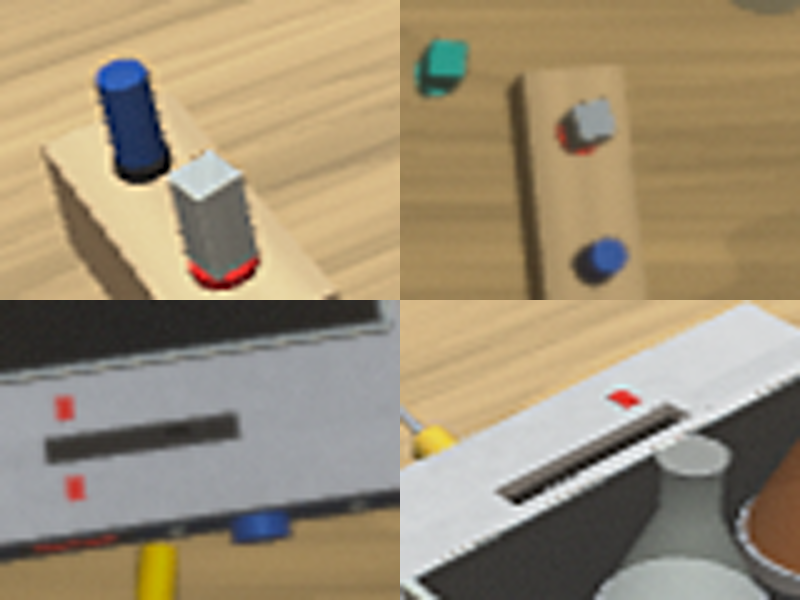

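The crop confirms it: a square aluminium handle on a red collar, its top centred near scene (151,234.8), top (378.4,213.8). The slot and both red marks are clear. Next I compute positions.

```bash
python3 - <<'E'
from h import *
import pickle
D=pickle.load(open('D.pkl','rb')); T,S=D['top'],D['scene']
print('pin top',tri(S,(151,234.8),T,(378.4,213.8)))
f=lambda x,y,ox,oy:((x+.5)/5-.5+ox,(y+.5)/5-.5+oy)
cs=[onz(T,f(x,y,340,190),.112)[:2] for x,y in[(175,105),(208,98),(213,135),(180,143)]]
cs=[onz(T,f(x,y,340,190),.112)[:2] for x,y in[(177,105),(208,99),(213,136),(181,143)]]; cs=np.array(cs); print('handle',cs.round(4).tolist(),cs.mean(0)); 
for i in range(4):
    v=cs[(i+1)%4]-cs[i]; print(np.degrees(np.arctan2(v[1],v[0]))%90)
rk=[onz(T,f(x,y,340,190),.06)[:2] for x,y in[(125,70),(223,66)]]; print('rack end',rk)
# slot by mask
im=T[0]; g=im.max(2); roi=np.zeros(g.shape,np.uint8); roi[215:232,234:284]=1
m=((g<105)&(roi>0)).astype(np.uint8); k,_,s,ce=cv2.connectedComponentsWithStats(m); i=1+s[1:,4].argmax(); print(s[i],ce[i])
ys,xs=np.where(_==i); r=cv2.minAreaRect(np.float32(np.c_[xs,ys])); print(r)
P=lambda p:onz(T,p,.095)
print('slot centre',P(ce[i]),[P(p)[:2].round(4).tolist() for p in cv2.boxPoints(r)])
a,b=P((242.5,216.5)),P((244.5,232.5)); print('marks',a,b,(a+b)/2); v=a-b; print('yaw from marks',np.degrees(np.arctan2(v[1],v[0])))
print('slot heights', tri(S,(294.3,169.2),T,(244.5,232.5)))
# platform/white panel edges: deck blueprint from front blue edge
print('screwdriver/jar etc', [onz(T,p,z)[:2].round(3).tolist() for p,z in [((171,268),.05),((126,238),.12),((122,188),.16),((373,160),.085),((421,172),.108),((261,258),.02)]])
E
```

```text
pin top (array([ 0.55075598, -0.30459853,  0.10917966]), np.float64(0.0030148406491817604))
handle [[0.5593, -0.2959], [0.5628, -0.3141], [0.541, -0.3163], [0.5369, -0.2975]] [ 0.54998499 -0.30593696]
10.994591029401292
5.69732844493592
12.35198817634678
4.132551815122227
rack end [array([ 0.5897502 , -0.27505781]), array([ 0.5921536 , -0.33430068])]
[239 218  39  10 196] [258.08163265 222.22959184]
((257.9607238769531, 222.20526123046875), (5.022221088409424, 38.59180450439453), 82.40535736083984)
slot centre [0.52790351 0.04513175 0.095     ] [[0.5278, 0.1026], [0.5429, -0.0097], [0.5281, -0.0116], [0.5131, 0.1005]]
marks [0.54497819 0.09099993 0.095     ] [0.49755776 0.08474418 0.095     ] [0.52126797 0.08787205 0.095     ]
yaw from marks 7.515112142304521
slot heights (array([0.49799374, 0.08539009, 0.09486857]), np.float64(0.0015170013158111162))
screwdriver/jar etc [[0.397, 0.305], [0.479, 0.424], [0.617, 0.43], [0.719, -0.3], [0.676, -0.436], [0.429, 0.038]]
```

Call:
jog_arm --pt "0.03 -0.033 0.007 0 0 0.05 0.55" --pt "0.03 -0.033 0.007 0 0 0.05 0.55" --pt "0.03 -0.033 0.007 0 0 0.05 0.55" --pt "0.03 -0.033 0.007 0 0 0.05 0.55" --pt "0.03 -0.033 0.007 0 0 0.05 0.55" --pt "0.03 -0.033 0.007 0 0 0.05 0.55" --pt "0.025 -0.031 0.006 0 0 0.05 0.55" --pt "0.01 -0.04 0 0 0 0.05 0.55" --pt "0.01 -0.04 0 0 0 0.05 0.55" --pt "0.01 -0.04 0 0 0 0.06 0.55"

```text
t: 1.1
eef_pos: [0.4797, 0.2783, 0.3009]
tool_rot: [-0.0, -0.071, 0.998, -0.0]
contact_force: [1.0, 0.3, -0.5]
gripper_width: 0.551
grasp_force: 0.0
```

Call:
jog_arm --pt "0.01 -0.04 0 0 0 0 0.55" --pt "0.01 -0.04 0 0 0 0 0.55" --pt "0.01 -0.04 0 0 0 0 0.55" --pt "0.01 -0.04 0 0 0 0 0.55" --pt "0.01 -0.04 0 0 0 0 0.55" --pt "0.01 -0.04 0 0 0 0 0.55" --pt "0 -0.04 0 0 0 0 0.55" --pt "0 -0.04 0 0 0 0 0.55" --pt "0 -0.04 0 0 0 0 0.55" --pt "0 -0.04 0 0 0 0 0.55"

```text
t: 2.1
eef_pos: [0.5391, -0.1214, 0.3011]
tool_rot: [-0.0, -0.07, 0.998, 0.0]
contact_force: [1.2, 0.3, -0.3]
gripper_width: 0.553
grasp_force: 0.0
```

Call:
jog_arm --pt "0.002 -0.036 -0.01 0 0 0 0.55" --pt "0.002 -0.036 -0.01 0 0 0 0.55" --pt "0.002 -0.036 -0.01 0 0 0 0.55" --pt "0.002 -0.036 -0.01 0 0 0 0.55" --pt "0.002 -0.036 -0.01 0 0 0 0.55" --pt "0 0 0 0 0 0 0.55" --pt "0 0 0 0 0 0 0.55"

```text
t: 2.8
eef_pos: [0.5489, -0.3005, 0.2505]
tool_rot: [-0.001, -0.068, 0.998, 0.0]
contact_force: [0.9, 0.3, 0.2]
gripper_width: 0.551
grasp_force: 0.0
```

```bash
python3 - <<'E'
from h import *
import pickle
c=cam('wrist'); pickle.dump((c,bot.get_obs()),open('W1.pkl','wb')); print(c[2],c[3].round(3).tolist(),bot.get_obs()['eef_pos'])
cv2.imwrite('pics/w1.png',c[0][...,::-1])
print(proj(c,(.55,-.305,.112)))
E
```

```text
[ 0.47553178 -0.31149046  0.37163321] [[-0.137, 0.948, 0.287], [0.991, 0.131, 0.04], [0.0, 0.289, -0.957]] [ 0.54952656 -0.29923084  0.2508291 ]
[273.61701675 201.02287468]
```

View pics/w1.png

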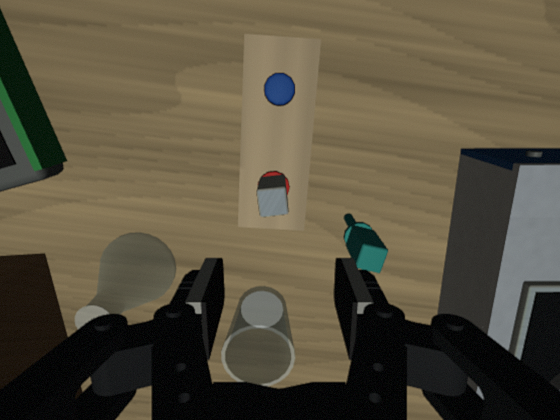

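Wrist view: handle top centred near (272,203), red collar just behind it, driver at (279,89), and the turquoise one at (368,250), clear of the jaws' path.

Call:
jog_arm --pt "0 0 -0.025 0 0 0 0.55" --pt "0 0 -0.025 0 0 0 0.55" --pt "0 0 0 0 0 0 0.55" --pt "0 0 0 0 0 0 0.55"

```text
t: 3.25
eef_pos: [0.55, -0.2986, 0.2018]
tool_rot: [-0.0, -0.07, 0.998, 0.0]
contact_force: [0.7, 0.0, 0.4]
gripper_width: 0.554
grasp_force: 0.0
```

```bash
python3 - <<'E'
from h import *
import pickle
c1=pickle.load(open('W1.pkl','rb'))[0]; c2=cam('wrist'); pickle.dump((c2,0),open('W2.pkl','wb'))
o=bot.get_obs(); print(o['eef_pos'],o['tool_rot'])
res=[]
for j,c in enumerate((c1,c2)):
    g=proj(c,(.55,-.305,.112)); hsv=cv2.cvtColor(c[0],cv2.COLOR_RGB2HSV); p=c[0].astype(int)
    m=((hsv[...,1]<50)&(hsv[...,2]>110)).astype(np.uint8)
    k,l,s,ce=cv2.connectedComponentsWithStats(m)
    i=min((i for i in range(1,k) if s[i,4]>150),key=lambda i:np.hypot(*(ce[i]-g)))
    pts=np.argwhere(l==i)[:,::-1].astype(np.float32); r=cv2.minAreaRect(pts); print(s[i],ce[i],r,g)
    res.append(r[0])
    b=np.array([onz(c,q,.112)[:2] for q in cv2.boxPoints(r)]); print(b.mean(0),[np.degrees(np.arctan2(*(b[(q+1)%4]-b[q])[::-1]))%90 for q in range(4)],[np.linalg.norm(b[(q+1)%4]-b[q]).round(4) for q in range(4)])
    cv2.imwrite(f'pics/m{j}.png',m*255)
print(tri(c1,res[0],c2,res[1]))
E
```

```text
[ 0.5504555  -0.29927717  0.20260323] [ 7.10825033e-04 -7.01676820e-02  9.97534941e-01 -1.80431745e-04]
[257 188  31  29 762] [271.78215223 201.99606299] ((271.70989990234375, 202.0341339111328), (27.224010467529297, 28.27558135986328), 83.2901611328125) [273.61701675 201.02287468]
[ 0.55108114 -0.3062797 ] [np.float64(14.756136445955818), np.float64(14.624184819484762), np.float64(14.91084935802796), np.float64(13.346773815040763)] [np.float64(0.0207), np.float64(0.0209), np.float64(0.0212), np.float64(0.021)]
[ 249  205   38   35 1084] [267.37822878 221.7297048 ] ((267.40240478515625, 221.62196350097656), (32.46687316894531, 34.45464324951172), 83.6598129272461) [269.73860271 220.60091139]
[ 0.55099745 -0.30630785] [np.float64(14.685187175271778), np.float64(14.333670179363924), np.float64(14.866401495821634), np.float64(12.766839859732897)] [np.float64(0.0208), np.float64(0.0209), np.float64(0.0214), np.float64(0.021)]
(array([ 0.5514675 , -0.3062776 ,  0.11026388]), np.float64(3.6200671884128946e-05))
```

Call:
jog_arm --pt "0.001 -0.007 -0.012 0 0 0.108 0.55" --pt "0 0 -0.025 0 0 0 0.55" --pt "0 0 -0.025 0 0 0 0.55" --pt "0 0 -0.025 0 0 0 0.55" --pt "0 0 -0.02 0 0 0 0.55" --pt "0 0 0 0 0 0 0.55" --pt "0 0 0 0 0 0 0.55"

```text
t: 4.0
eef_pos: [0.5515, -0.3071, 0.0958]
tool_rot: [0.001, -0.123, 0.992, -0.0]
contact_force: [-0.7, 0.2, 0.5]
gripper_width: 0.551
grasp_force: 0.0
```

Call:
jog_arm --pt "0 0 0 0 0 0 0.1" --pt "0 0 0 0 0 0 0.1" --pt "0 0 0 0 0 0 0.1" --pt "0 0 0 0 0 0 0.1" --pt "0 0 0 0 0 0 0.1" --pt "0 0 0 0 0 0 0.1" --newtons 60

```text
t: 4.6
eef_pos: [0.5517, -0.3071, 0.0962]
tool_rot: [0.001, -0.123, 0.992, -0.0]
contact_force: [-1.4, 1.3, 6.0]
gripper_width: 0.253
grasp_force: 59.4
```

Call:
jog_arm --pt "0 0 0.01 0 0 0 0.1" --pt "0 0 0.015 0 0 0 0.1" --pt "0 0 0.02 0 0 0 0.1" --pt "0 0 0.025 0 0 0 0.1" --pt "0 0 0.03 0 0 0 0.1" --pt "0 0 0.03 0 0 0 0.1" --pt "0 0 0 0 0 0 0.1" --pt "0 0 0 0 0 0 0.1"

```text
t: 5.4
eef_pos: [0.5509, -0.3071, 0.2259]
tool_rot: [0.001, -0.123, 0.992, -0.001]
contact_force: [-0.0, -0.5, -1.4]
gripper_width: 0.252
grasp_force: 58.7
```

```bash
python3 - <<'E'
from h import *
c=cam('scene'); cv2.imwrite('pics/s2.png',cv2.resize(c[0][120:330,80:360,::-1],None,fx=2.8,fy=2.8,interpolation=cv2.INTER_CUBIC))
o=bot.get_obs();print(o['eef_pos'],o['contact_force'],o['gripper_width'],R.from_quat(o['tool_rot'][[1,2,3,0]]).as_matrix().round(4).tolist())
E
```

```text
[ 0.55025332 -0.30665553  0.22455157] [ 1.09241264  0.48009971 -0.69245356] 0.2524249193362336 [[-0.9696, -0.2447, 0.0], [-0.2447, 0.9696, 0.0002], [-0.0001, 0.0002, -1.0]]
```

View pics/s2.png

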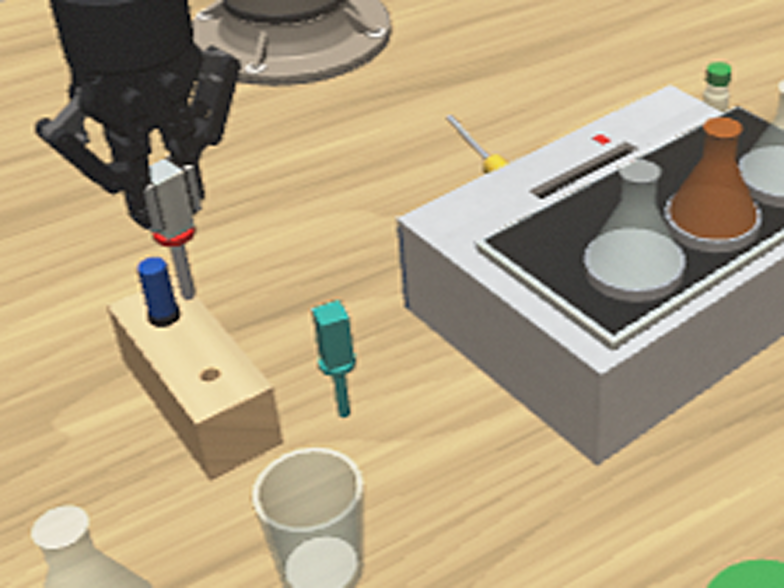

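Pin is held upright with its red collar below the jaws. The driver is still in place and the rack hole is empty at (210,375) in the crop. Moving over the slot.

Call:
jog_arm --pt "-0.002 0.025 0 0 0 -0.0115 0.1" --pt "-0.002 0.035 0 0 0 -0.0115 0.1" --pt "-0.002 0.04 0 0 0 -0.0115 0.1" --pt "-0.002 0.04 0 0 0 -0.0115 0.1" --pt "-0.002 0.04 0 0 0 -0.0115 0.1" --pt "-0.002 0.04 0 0 0 -0.0115 0.1" --pt "-0.002 0.04 0 0 0 -0.0115 0.1" --pt "-0.002 0.035 0 0 0 -0.0115 0.1" --pt "-0.002 0.025 0 0 0 -0.0115 0.1" --pt "-0.002 0.01 0 0 0 -0.0115 0.1"

```text
t: 6.45
eef_pos: [0.5294, 0.0266, 0.2231]
tool_rot: [-0.001, -0.068, 0.998, 0.0]
contact_force: [-0.1, -0.9, -1.2]
gripper_width: 0.252
grasp_force: 58.9
```

Call:
jog_arm --pt "0 0 -0.01 0 0 0 0.1" --pt "0 0 -0.01 0 0 0 0.1" --pt "0 0 0 0 0 0 0.1" --pt "0 0 0 0 0 0 0.1"

```text
t: 6.85
eef_pos: [0.5302, 0.0218, 0.2035]
tool_rot: [-0.001, -0.065, 0.998, -0.0]
contact_force: [0.7, -0.2, -1.7]
gripper_width: 0.248
grasp_force: 58.9
```

```bash
python3 - <<'E'
from h import *
import pickle
c=cam('wrist'); t=cam('scene'); pickle.dump((c,t),open('W3.pkl','wb'))
o=bot.get_obs();print(o['eef_pos'],o['contact_force'],R.from_quat(o['tool_rot'][[1,2,3,0]]).as_matrix().round(4).tolist())
for p in [(.5277,.043,.095),(.5218,.0876,.095),tuple(o['eef_pos']-[0,0,.091])]: print(proj(c,p),proj(t,p))
w=cv2.resize(c[0][...,::-1],None,fx=1,fy=1); s=cv2.resize(t[0][130:235,235:335,::-1],None,fx=4,fy=4,interpolation=cv2.INTER_CUBIC)
cv2.imwrite('pics/w3.png',c[0][...,::-1])
E
```

```text
[0.5307287  0.02225425 0.20426641] [ 0.3213739  -0.08104626 -0.96848249] [[-0.9915, -0.1304, -0.0001], [-0.1304, 0.9915, -0.0002], [0.0001, -0.0002, -1.0]]
[312.49797787 213.31759873] [286.90816829 180.22511192]
[380.6450515  213.25980977] [300.41534322 173.37579627]
[280.87797056 222.9762553 ] [280.58193198 177.19430904]
```

View pics/w3.png

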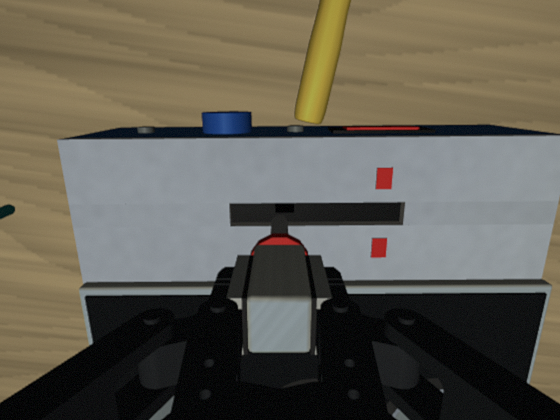

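Wrist view: the slot spans columns 230–404 at rows 203–225, agreeing with my model within 1 px. A darker patch sits in the slot at (284,208); I'll check whether it could be the hole, by comparing it with the first top picture.

```bash
python3 - <<'E'
from h import *
import pickle
c,t=pickle.load(open('W3.pkl','rb')); T=pickle.load(open('D.pkl','rb'))['top']
u=np.array([-.1323,.9912]); m=np.array([.5277,.043])
for k,px in((c,(284.5,208.5)),(T,(265.6,220.8))):
    for z in(.06,.095): p=onz(k,px,z)[:2]; print(z,p,'along',(p-m)@u*1000,'across',(p-m)@[u[1],-u[0]]*1000)
for n,cc in (('W',c),('T',T)):
    prof=[]
    for y in range(-56,62,3):
        q=proj(cc,[*(m+u*y/1000),.06]); prof.append((y,int(cv2.getRectSubPix(cc[0],(1,1),tuple(q)).sum())))
    print(n,prof)
E
```

```text
0.06 [0.53748276 0.02616289] along -17.983203729705007 across 7.469122070364649
0.095 [0.52680795 0.02422036] along -18.49636512891907 across -3.368742579522121
0.06 [0.53751285 0.02360828] along -20.519313784956953 across 7.16097288628717
0.095 [0.53212753 0.02307573] along -20.334702559776133 across 1.7525873055581094
W [(-56, 445), (-53, 445), (-50, 442), (-47, 439), (-44, 440), (-41, 442), (-38, 443), (-35, 444), (-32, 451), (-29, 441), (-26, 443), (-23, 445), (-20, 441), (-17, 441), (-14, 440), (-11, 439), (-8, 440), (-5, 447), (-2, 435), (1, 441), (4, 440), (7, 445), (10, 443), (13, 449), (16, 449), (19, 449), (22, 448), (25, 452), (28, 449), (31, 448), (34, 446), (37, 445), (40, 446), (43, 446), (46, 442), (49, 440), (52, 441), (55, 446), (58, 449), (61, 448)]
T [(-56, 371), (-53, 265), (-50, 221), (-47, 214), (-44, 217), (-41, 220), (-38, 231), (-35, 239), (-32, 224), (-29, 212), (-26, 209), (-23, 210), (-20, 223), (-17, 223), (-14, 233), (-11, 221), (-8, 205), (-5, 206), (-2, 200), (1, 209), (4, 217), (7, 224), (10, 221), (13, 218), (16, 214), (19, 210), (22, 201), (25, 201), (28, 217), (31, 230), (34, 222), (37, 204), (40, 204), (43, 192), (46, 190), (49, 207), (52, 219), (55, 220), (58, 221), (61, 320)]
```

Both views put the patch at the same point on the face, about −19 mm along and about 14.5 mm long. That makes it a good first place to feel, with the force reading as the test.

Call:
jog_arm --pt "0 0.002 -0.006 0 0 0 0.1" --pt "0 0 -0.01 0 0 0 0.1" --pt "0 0 -0.01 0 0 0 0.1" --pt "0 0 -0.01 0 0 0 0.1" --pt "0 0 -0.01 0 0 0 0.1" --pt "0 0 0 0 0 0 0.1" --pt "0 0 0 0 0 0 0.1"

```text
t: 7.65
eef_pos: [0.5305, 0.0251, 0.158]
tool_rot: [-0.0, -0.066, 0.998, -0.0]
contact_force: [-0.1, 0.1, -0.4]
gripper_width: 0.249
grasp_force: 58.9
```

Call:
jog_arm --pt "0 0 -0.003 0 0 0 0.1" --pt "0 0 -0.002 0 0 0 0.1" --pt "0 0 -0.002 0 0 0 0.1" --pt "0 0 0 0 0 0 0.1"

```text
t: 8.05
eef_pos: [0.5305, 0.0251, 0.1512]
tool_rot: [-0.0, -0.066, 0.998, 0.0]
contact_force: [0.3, 0.3, -0.8]
gripper_width: 0.251
grasp_force: 58.9
```

Foot is at about face height (0.060) with no contact. I'll go on gently.

Call:
jog_arm --pt "0 0 -0.001 0 0 0 0.1" --pt "0 0 -0.001 0 0 0 0.1" --pt "0 0 -0.001 0 0 0 0.1" --pt "0 0 0 0 0 0 0.1"

```text
t: 8.45
eef_pos: [0.5305, 0.0251, 0.1482]
tool_rot: [-0.0, -0.066, 0.998, -0.0]
contact_force: [-0.2, 0.8, -0.9]
gripper_width: 0.251
grasp_force: 58.9
```

Call:
jog_arm --pt "0 0 -0.001 0 0 0 0.1" --pt "0 0 -0.001 0 0 0 0.1" --pt "0 0 -0.001 0 0 0 0.1" --pt "0 0 -0.001 0 0 0 0.1" --pt "0 0 0 0 0 0 0.1"

```text
t: 8.95
eef_pos: [0.5305, 0.0251, 0.1441]
tool_rot: [-0.0, -0.066, 0.998, -0.0]
contact_force: [1.0, -0.0, -0.5]
gripper_width: 0.247
grasp_force: 58.9
```

The foot is 7 mm below the face with no force, so it's in the hole. Now pushing home; contact is expected at TCP z ≈ 0.131.

Call:
jog_arm --pt "0 0 -0.003 0 0 0 0.1" --pt "0 0 -0.003 0 0 0 0.1" --pt "0 0 -0.003 0 0 0 0.1" --pt "0 0 -0.002 0 0 0 0.1" --pt "0 0 -0.001 0 0 0 0.1" --pt "0 0 0 0 0 0 0.1"

```text
t: 9.55
eef_pos: [0.5305, 0.0251, 0.1321]
tool_rot: [-0.0, -0.066, 0.998, -0.0]
contact_force: [1.2, -0.1, -0.5]
gripper_width: 0.249
grasp_force: 58.9
```

Call:
jog_arm --pt "0 0 -0.001 0 0 0 0.1" --pt "0 0 -0.001 0 0 0 0.1" --pt "0 0 0 0 0 0 0.1"

```text
t: 9.85
eef_pos: [0.5308, 0.0252, 0.1312]
tool_rot: [0.0, -0.066, 0.998, 0.0]
contact_force: [-2.4, 0.5, 7.6]
gripper_width: 0.251
grasp_force: 60.2
```

Collar meets the deck at TCP z 0.1312, as predicted, so the pin is home. Drawing along the slot.

Call:
jog_arm --pt "-0.0003 0.002 0.0003 0 0 0 0.1" --pt "-0.0004 0.003 0 0 0 0 0.1" --pt "-0.0004 0.003 0 0 0 0 0.1" --pt "-0.0004 0.003 0 0 0 0 0.1" --pt "-0.0004 0.003 0 0 0 0 0.1" --pt "-0.0004 0.003 0 0 0 0 0.1" --pt "-0.0004 0.003 0 0 0 0 0.1" --pt "-0.0004 0.003 0 0 0 0 0.1" --pt "-0.0004 0.003 0 0 0 0 0.1" --pt "-0.0004 0.003 0 0 0 0 0.1"

```text
t: 10.85
eef_pos: [0.5276, 0.0504, 0.1312]
tool_rot: [0.001, -0.065, 0.998, -0.002]
contact_force: [1.0, -10.7, 5.0]
gripper_width: 0.251
grasp_force: 59.8
```

Call:
jog_arm --pt "-0.0004 0.003 0 0 0 0 0.1" --pt "-0.0004 0.003 0 0 0 0 0.1" --pt "-0.0004 0.003 0 0 0 0 0.1" --pt "-0.0004 0.003 0 0 0 0 0.1" --pt "-0.0004 0.003 0 0 0 0 0.1" --pt "-0.0004 0.003 0 0 0 0 0.1" --pt "-0.0004 0.003 0 0 0 0 0.1" --pt "-0.0004 0.003 0 0 0 0 0.1" --pt "-0.0004 0.003 0 0 0 0 0.1" --pt "-0.0004 0.003 0 0 0 0 0.1"

```text
t: 11.85
eef_pos: [0.5235, 0.0802, 0.1312]
tool_rot: [0.001, -0.065, 0.998, -0.002]
contact_force: [0.3, -11.4, 6.5]
gripper_width: 0.252
grasp_force: 60.0
```

Call:
jog_arm --pt "-0.0002 0.0015 0 0 0 0 0.1" --pt "-0.0002 0.0015 0 0 0 0 0.1" --pt "0 0 0 0 0 0 0.1"

```text
t: 12.15
eef_pos: [0.5231, 0.0836, 0.1312]
tool_rot: [0.0, -0.065, 0.998, -0.002]
contact_force: [0.8, -9.0, 7.0]
gripper_width: 0.249
grasp_force: 59.9
```

Call:
jog_arm --pt "-0.0001 0.001 0 0 0 0 0.1" --pt "-0.0001 0.001 0 0 0 0 0.1" --pt "-0.0001 0.001 0 0 0 0 0.1" --pt "-0.0001 0.001 0 0 0 0 0.1" --pt "0 0 0 0 0 0 0.1"

```text
t: 12.65
eef_pos: [0.5226, 0.0874, 0.1312]
tool_rot: [0.0, -0.065, 0.998, -0.002]
contact_force: [0.0, -10.9, 6.6]
gripper_width: 0.254
grasp_force: 60.0
```

Call:
jog_arm --pt "-0.0001 0.001 0 0 0 0 0.1" --pt "-0.0001 0.001 0 0 0 0 0.1" --pt "0 0 0 0 0 0 0.1"

```text
t: 12.95
eef_pos: [0.5223, 0.0893, 0.1312]
tool_rot: [0.0, -0.065, 0.998, -0.002]
contact_force: [-0.9, -10.0, 7.6]
gripper_width: 0.251
grasp_force: 60.0
```

Call:
jog_arm --pt "-0.0001 0.001 0 0 0 0 0.1" --pt "-0.0001 0.001 0 0 0 0 0.1" --pt "0 0 0 0 0 0 0.1"

```text
t: 13.25
eef_pos: [0.5221, 0.0911, 0.1312]
tool_rot: [0.0, -0.065, 0.998, -0.002]
contact_force: [-0.5, -10.6, 8.0]
gripper_width: 0.25
grasp_force: 60.1
```

Call:
jog_arm --pt "-0.0001 0.001 0 0 0 0 0.1" --pt "0 0 0 0 0 0 0.1"

```text
t: 13.45
eef_pos: [0.522, 0.0917, 0.1312]
tool_rot: [0.0, -0.064, 0.998, -0.002]
contact_force: [-0.2, -11.4, 7.4]
gripper_width: 0.251
grasp_force: 60.4
```

Call:
jog_arm --pt "-0.0001 0.001 0 0 0 0 0.1" --pt "0 0 0 0 0 0 0.1"

```text
t: 13.65
eef_pos: [0.522, 0.0919, 0.1312]
tool_rot: [0.0, -0.064, 0.998, -0.003]
contact_force: [0.8, -14.1, 8.6]
gripper_width: 0.248
grasp_force: 60.4
```

Call:
jog_arm --pt "-0.0001 0.001 0 0 0 0 0.1" --pt "0 0.0005 0 0 0 0 0.1" --pt "0 0 0 0 0 0 0.1"

```text
t: 13.95
eef_pos: [0.522, 0.0921, 0.1312]
tool_rot: [0.0, -0.064, 0.998, -0.003]
contact_force: [-0.1, -16.9, 8.3]
gripper_width: 0.253
grasp_force: 60.4
```

```bash
python3 - <<'E'
from h import *
c=cam('wrist'); s=cam('scene'); a=c[0][120:330,200:480,::-1]; 
b=s[0][130:200,255:348,::-1]
cv2.imwrite('pics/w4.png',np.hstack([cv2.resize(a,(420,315),interpolation=2),cv2.resize(b,(380,315),interpolation=2)]))
E
```

```text
(no output)
```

View pics/w4.png

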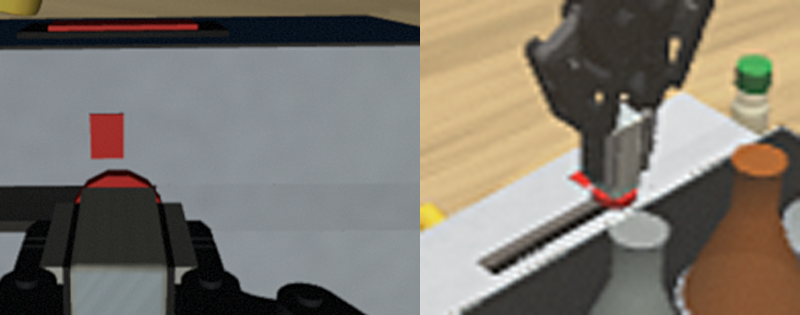

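The pin stands between the red marks with its collar on the deck; the force climbs to 17 N without motion, so this is the stop. I'll relax the load, then open.

Call:
jog_arm --pt "0.0001 -0.001 0 0 0 0 0.1" --pt "0.0001 -0.001 0.0003 0 0 0 0.1" --pt "0 0 0 0 0 0 0.1"

```text
t: 14.35
eef_pos: [0.522, 0.0919, 0.1312]
tool_rot: [0.0, -0.064, 0.998, -0.003]
contact_force: [-0.1, -11.9, 6.4]
gripper_width: 0.252
grasp_force: 59.9
```

Call:
jog_arm --pt "0.0002 -0.0015 0.0002 0 0 0 0.1" --pt "0.0002 -0.0015 0 0 0 0 0.1" --pt "0 0 0 0 0 0 0.1"

```text
t: 14.65
eef_pos: [0.5221, 0.0914, 0.1312]
tool_rot: [0.0, -0.065, 0.998, -0.001]
contact_force: [0.4, -6.5, 3.9]
gripper_width: 0.248
grasp_force: 59.7
```

Call:
jog_arm --pt "0.0002 -0.0013 0 0 0 0 0.1" --pt "0.0001 -0.001 0 0 0 0 0.1" --pt "0 0 0 0 0 0 0.1"

```text
t: 14.95
eef_pos: [0.5221, 0.0911, 0.1312]
tool_rot: [-0.0, -0.066, 0.998, -0.0]
contact_force: [-0.3, -4.2, 3.6]
gripper_width: 0.25
grasp_force: 59.8
```

Call:
jog_arm --pt "0.0002 -0.0012 0 0 0 0 0.1" --pt "0 0 0 0 0 0 0.1" --pt "0 0 0 0 0 0 0.3" --pt "0 0 0 0 0 0 0.4" --pt "0 0 0 0 0 0 0.5" --pt "0 0 0 0 0 0 0.5" --pt "0 0 0 0 0 0 0.5" --pt "0 0 0 0 0 0 0.5"

```text
t: 15.75
eef_pos: [0.5223, 0.0902, 0.1311]
tool_rot: [0.0, -0.066, 0.998, 0.0]
contact_force: [0.1, -0.5, -0.4]
gripper_width: 0.499
grasp_force: 0.0
```

Call:
jog_arm --pt "0 0 0.01 0 0 0 0.5" --pt "0 0 0.02 0 0 0 0.5" --pt "0 0 0.03 0 0 0 0.5" --pt "0 0 0.03 0 0 0 0.5" --pt "0 0 0.03 0 0 0 0.5" --pt "0 0 0.03 0 0 0 0.5" --pt "0 0 0 0 0 0 0.5" --pt "0 0 0 0 0 0 0.5"

```text
t: 16.55
eef_pos: [0.5226, 0.0902, 0.2822]
tool_rot: [0.001, -0.066, 0.998, 0.0]
contact_force: [-0.2, 0.3, 0.5]
gripper_width: 0.505
grasp_force: 0.0
```

```bash
python3 - <<'E'
from h import *
c=cam('wrist'); s=cam('scene')
for p in [(.5218,.0876,.095),(.5218,.0876,.147),(.5277,.043,.095)]: print(proj(c,p),proj(s,p))
b=s[0][130:200,255:348,::-1]
cv2.imwrite('pics/w5.png',np.hstack([cv2.resize(c[0][...,::-1],(420,315)),cv2.resize(b,(380,315),interpolation=2)]))
hsv=cv2.cvtColor(c[0],cv2.COLOR_RGB2HSV); m=((hsv[...,0]<6)|(hsv[...,0]>174))&(hsv[...,1]>150)&(hsv[...,2]>70)
k,_,st,ce=cv2.connectedComponentsWithStats(m.astype(np.uint8))
for i in range(1,k):
    if st[i,4]>15: print(st[i].tolist(),ce[i].round(1),onz(c,ce[i],.095))
m=((hsv[...,1]<50)&(hsv[...,2]>110)).astype(np.uint8); k,l,st,ce=cv2.connectedComponentsWithStats(m)
g=proj(c,(.522,.089,.147)); i=min((i for i in range(1,k) if st[i,4]>150),key=lambda i:np.hypot(*(ce[i]-g))); print('handle',st[i],ce[i],onz(c,ce[i],.147))
E
```

```text
[276.84074287 182.92716118] [300.41534322 173.37579627]
[276.49566429 199.51365318] [301.32786548 155.1360264 ]
[224.82697653 182.90049798] [286.90816829 180.22511192]
[254, 117, 57, 3, 167] [282. 118.] [0.46701574 0.08467513 0.095     ]
[272, 148, 11, 16, 163] [276.6 155.5] [0.49825303 0.08430408 0.095     ]
[270, 169, 20, 5, 76] [279.5 171.4] [0.51147011 0.08854198 0.095     ]
[263, 177, 4, 11, 21] [264.6 181.9] [0.52225539 0.07696537 0.095     ]
[273, 214, 10, 3, 30] [277.5 215. ] [0.55070987 0.09198641 0.095     ]
handle [   28   123   389   220 41220] [225.02957302 182.88231441] [0.51433879 0.04930463 0.147     ]
```

View pics/w5.png

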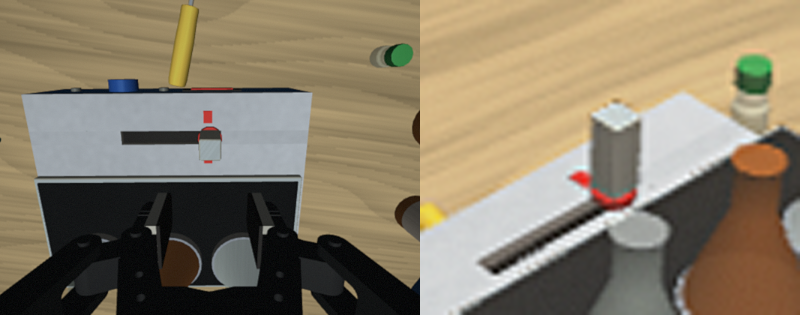

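The pin stands upright with its collar on the deck. It sits about 2.5 mm past the marks' centre, which is just the hole's slack (2.25 mm), so the slide is at its stop.

```bash
python3 -c "
from station import bot; print(bot.hand_in())"
```

```text
the job is handed in; nothing more can be done
None
```

The lock pin stands fully home at the red marks with the slide drawn to its stop and the gripper clear; I handed the job in after about 17 s, and no verdict came back.

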